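# Advance the click-stop bench stop by four clicks and lock it

## Robot

A 6-joint arm with a two-finger parallel gripper is mounted at the origin on the work surface. World frame = base frame: x ahead of the robot, y to its left, z up, the work surface at z = 0. Lengths are in mm, angles in rad, forces in N, time in s.
With the tool pointing down it reaches from about 400 to 925 mm from the base axis. Payload 12.5 kg.
Tool frame: the origin (TCP) lies at the very end of the fingers, on their centre line; the grasp point (between the pads) lies env.grip_point_offset behind it (env.grip_point_offset is the distance from the TCP to the grasp point, in mm); y points along the fingers, z is the direction in which the jaws open and shut, and the axes are right-handed (so a half turn about y gives the same grasp; the last joint's range is limited). The gripper opens to 95 mm and grips with 3 to 60 N. Pads are 20 mm wide; open, the fingers measure 119 mm over their backs; the gripper's body (75 mm by 180 mm) begins 59 mm behind the grasp point.
Start: joints at [-1.29, 0.491, 1.559, -0, 1.092, -0.106], TCP at [235.791, -578.835, 214.661] pointing down, gripper open.
Joint ranges: [-3.1, 3.1], [-0.84, 2.19], [0.05, 2.79], [-1.13, 4.28], [0.06, 2.93], [-2.69, 2.69]. Speed limits (rad/s): [2.22, 2.22, 2.79, 3.14, 3.14, 3.14].

## Interface

Orientations are given as [roll, pitch, yaw] about the fixed x, y, z axes, in that order (R = Rz(yaw) Ry(pitch) Rx(roll)).
In Python, from cell import readout, read_camera, env, nets gives the robot as it stands.
- The arm moves only by the tool apply_moves, never from a script. Its argument "increments" is a list of rows, each a list of 3 entries, a list of its own where there are three numbers: the shift along the tool's x, y, z in cm, then the turn, a rotation vector about the tool's x, y, z in degrees, then the finger opening in cm, from 0 to 9.51. A call has exactly 5 rows; each row shifts and turns the pose as measured when the row begins, along the tool's axes as they then stand; what a row does not reach is not made up. A row lasts 1/8 s, in which the tool goes at most 62.5 mm and 10.7 degrees, less where a joint would pass 70% of its speed; a pose out of reach is approached as far as the arm can. A call with a gripper value outside its range is refused whole. The fingers move at their own pace and stop on an object; the grip force is fixed at half the most. Time passes only in rows, so rows that do not move let the fingers close, or fill a call up. It gives the time, the measured TCP pose, the force and the opening at its end, in the units of the state.
- readout.state(): the state, without advancing time (a new reading comes with each control period).
- read_camera(name): name is "side" or "top"; returns a dict with "img" (420x560x3 uint8, red, green, blue), "vfov" (degrees; the focal length in pixels is half the picture's height over the tangent of half this angle, whatever the lens; pixels are square), "cx", "cy" (the principal point, pixels), "distortion" ([k1, k2, p1, p2, k3] as OpenCV has them; the pictures are not rectified), "rvec" (rotation vector, rad) and "tvec" (3), from world to camera coordinates, as OpenCV has them. Camera axes: x right, y down, z forward; pixel columns grow to the right and rows downward; lengths in mm; the calibration is good to about 2 mm. A picture is of the moment at which its call begins. There is no depth.
- env.job_done(): hands the job in, once; it reports no verdict.
Trained networks look in a picture, given as the dict that the camera call returned (one of the last four; its "shot" number tells which), for a name from the list of things; names that differ only in an ending like _2 or _b are one class to them, and where a whole thing is asked for, a point or a joint stands for the part that bears it (a point fixed in the world has none). Each returns a list of dicts, best first, with "confidence" (0 to 1); they miss things now and then, are a little off and sometimes report something else, mostly with a low value. They report only what shows in the picture. A call takes as long as a camera call.
- nets.look_for(picture, thing): "point" ([x, y, z] in mm, in the coordinates of the camera as it stood for that picture, good to about 4 mm: the middle of the surface that is visible of it).
- nets.mark_of(picture, thing): "point" ([x, y, z] in mm, in the coordinates of the camera as it stood for that picture, good to about 4 mm: a listed point, or the origin of a listed thing).
The state is a dict: "t": time; "joints": joint angles; "qvel": joint speeds; "tau": joint torques, N m; "eef_pos": TCP position; "tcp_rot": TCP orientation; "ft_force": force on the tool from outside, world axes, zero at the start; "moment": the same for the moment, N m; "opening": opening from 0.0 (shut) to 1.0 (fully open).
Only numpy, scipy, OpenCV 4.12 (cv2) and the standard library are available. Lean on these libraries where they do the work, as an engineer would, in place of code of your own. Each camera call takes 0.05 s, during which the arm holds its last target. There are 200 camera calls.

## Task

On the aluminium stop positioner, push the dial's upright peg round with a fingertip so that the dial turns exactly four clicks clockwise (seen from above) from where it stands, never going on past the fourth click. When the dial rests in its fourth click, push the lock lever all the way over, away from the robot's side of the housing, and leave the dial as set. Touch gently, do not grasp or lift anything, and leave the tools, wood and other things lying about where they are.

Things in the scene. Friction and masses are not known exactly. Their poses are not given: they have to be found in the camera images.
- positioner: aluminium housing fixed to the bench, 130 (x) by 300 (y) by 45 mm high; origin at the centre of its underside, z up; its -x long side is the robot's side. On its top stand the dial (axis at x = 0, y = +70 mm) and the lock lever (base block 70 by 40 by 20 mm at x = 0, y = -100 mm). Its place and yaw vary.
- dial_center (a point): point on the dial's vertical axis, on the dial's flat upper face, 59 mm above the bench. The dial is a dark steel knurled disc, 90 mm across and 14 mm thick. Eight black ticks on the housing around it, 30 degrees apart, mark its clicks.
- dial_peg (a point): centre of the top of the steel finger peg that stands up from the dial's face: 12 mm across, 24 mm tall (its top 83 mm above the bench), 36 mm from the dial's axis, carried round by the dial. At rest it points at a tick. In the housing's frame it lies at 195 degrees at click 0 (anticlockwise from +x) and goes clockwise by way of the +y side.
- dial (a joint): turn of the dial in rad, growing clockwise from above; a click every 0.524 rad (30 degrees), the first at 0, the eighth at 3.665, end stops just beyond. Starts at rest in one of the first four. A sprung ball makes the clicks: the peg needs about 4 N at first, less towards half-way, then the dial snaps on by itself into the next click and stays there.
- lock (a joint): swing of the lock lever in rad about the housing's y axis: about 0 leaning to the housing's -x side (unlocked), 1.0 leaning to its +x side (locked, against its end stop), upright at 0.5. It starts between 0 and 0.12. Stiff by friction (about 2 N at its ball) and stays where it is left.
- lock_tip (a point): centre of the black ball, 24 mm across, at the end of the lock lever, a 10 mm steel rod; 70 mm from the lever's hinge, which lies 65 mm above the bench at x = 0, y = -100 mm in the housing's frame.
- stop (a joint): travel in m of the wooden stop plate (160 mm wide, 41 mm high) on two rods off the housing's +x side; the dial drives it out 2 mm per click. Its far face is 105 mm from the housing's origin at 0. Nothing to do to it.
- setup_block: loose dark wooden block, 45 by 28 by 12 mm, lying on the housing between dial and lever; leave it
- tape: loose black tape measure with steel discs, about 75 by 44 by 60 mm, on the bench on the robot's side of the housing; leave it
- screwdriver: loose black-handled screwdriver, 200 mm long, lying on the bench on the robot's side of the housing; leave it
- offcut: loose pale wood offcut, 180 by 60 by 19 mm, on the bench beside the housing's +y end; leave it
- glue: loose white bottle, 56 mm across, 160 mm tall, on the bench beside the housing's -y end; leave it
- tumbler: loose black tumbler with a steel band, 89 mm across, 173 mm tall, standing on the robot's right; leave it

How it is judged (in metres and radians):
On the way, in this order (a step that is already met when the one before it is completed fails the run):
1. the dial rests in the fourth click clockwise from its start (distance of dial_peg from where it was at the start of the episode between 0.0595 and 0.065 m and velocity of joint dial between -0.1 and 0.1 rad/s and value of joint lock below 0.4 rad), for 0.2 s.
2. the lock lever is pushed fully over (value of joint lock above 0.88 rad), for 0.1 s.
At the end, for the whole second after the job is handed in: the dial is at rest four clicks (120 degrees, within about 9) clockwise from where it started, and the lock lever is over to at least 0.88 of its 1.0 rad (distance of dial_peg from where it was at the start of the episode between 0.0595 and 0.065 m and velocity of joint dial between -0.1 and 0.1 rad/s and value of joint lock above 0.88 rad); the robot touches nothing.
It fails at once if the dial is turned half a click or more past the fourth click (distance of dial_peg from where it was at the start of the episode above 0.0668 m).
It fails at once if the dial or the lever is squeezed or forced (over 35 N) (contact force between the fingers and positioner above 35 N).
It fails at once if a loose thing lying about is moved (over 25 mm) or lifted (distance of any of setup_block, tape, screwdriver, offcut, glue, tumbler from where it was at the start of the episode above 0.025 m).
It also fails if it takes over 64 s, if anything falls off the work surface, if the arm or the gripper's body presses on something with over 40 N, if the wrist force passes 120 N, or if a joint passes its speed limit or range.

## Working session

There is one attempt and no reset: what is moved stays moved. The work goes in short steps, Python scripts to look and compute and a tool call to move; the robot and the scene stay as the last step left them, time stands still between calls to the robot, and variables do not carry over. Pictures are saved under pics/ and viewed, about 8 in all and at most 12, crops included, and the job is handed in when it is done.

Besides the shell and the picture viewer there is one more tool, called after "Request:" in YAML: its name, and indented under it one key for each argument. apply_moves: Moves the arm, as the interface text tells. Its arguments: {"type":"object","properties":{"increments":{"type":"array"}},"required":["increments"]}

```bash
mkdir -p pics; ls
cat > h.py <<'E'
import numpy as np, cv2
from cell import readout, read_camera, env, nets
def cam(n):
    p=read_camera(n); p['R']=cv2.Rodrigues(np.array(p['rvec'],float))[0]; p['t']=np.array(p['tvec'],float).ravel()
    f=p['img'].shape[0]/2/np.tan(np.radians(p['vfov'])/2); p['K']=np.array([[f,0,p['cx']],[0,f,p['cy']],[0,0,1]])
    return p
def w(p,c): return p['R'].T@(np.array(c)-p['t'])
def px(p,X): return cv2.projectPoints(np.array(X,float).reshape(-1,3),np.array(p['rvec'],float),p['t'],p['K'],np.array(p['distortion'],float))[0].reshape(-1,2)
def onz(p,uv,z):
    n=cv2.undistortPoints(np.array([[uv]],float),p['K'],np.array(p['distortion'],float)).ravel()
    d=p['R'].T@np.array([n[0],n[1],1]); c=-p['R'].T@p['t']; return c+d*(z-c[2])/d[2]
def save(p,n): cv2.imwrite('pics/'+n,p['img'][:,:,::-1])
E
python3 - <<'E'
from h import *
np.set_printoptions(precision=1,suppress=True)
print(readout.state(), env.grip_point_offset)
for n in('top','side'):
    p=cam(n); save(p,n+'0.png')
    for th in('positioner','dial_center','dial_peg','lock_tip','setup_block','tape','screwdriver','glue','tumbler','offcut'):
        for d in nets.mark_of(p,th)[:2]: print(n,th,round(d['confidence'],2),w(p,d['point']),px(p,w(p,d['point'])))
E
```

```text
pics
{'t': 0.0, 'joints': array([-1.3,  0.5,  1.6,  0. ,  1.1, -0.1]), 'qvel': array([ 0., -0., -0., -0., -0.,  0.]), 'tau': array([  0. , -61.3, -25.8,   0.1,   0. ,  -0. ]), 'eef_pos': array([ 235.7, -578.6,  214.1]), 'tcp_rot': array([-1.6,  0. , -2.8]), 'ft_force': array([-0.5,  1. , -0. ]), 'moment': array([ 0., -0.,  0.]), 'opening': 1.0015481348474986} 18.8
top positioner 0.93 [574.7 -96.9   2. ] [[290.3 199.5]]
top dial_center 0.97 [602.7 -34.3  56.2] [[269.1 184.9]]
top dial_peg 0.75 [ 679.5 -490.7    0.1] [[423.2 170.6]]
top dial_peg 0.56 [605.8   3.3  79.5] [[255.3 181.2]]
top lock_tip 0.54 [ 504.1 -177.3  129.4] [[322.1 217. ]]
top setup_block 0.54 [606.2 -31.4  56.6] [[268.1 183.6]]
top setup_block 0.53 [ 583.7 -136.2   43.8] [[304.7 193.9]]
top tape 0.95 [493.3  27.1  -0.6] [[246.7 225.4]]
top tape 0.6 [ 504.7 -179.1  128.3] [[322.8 216.9]]
top screwdriver 0.56 [ 424.9 -124.     3.5] [[298.1 251. ]]
top glue 0.6 [ 492.9 -309.9    3.1] [[363.1 230. ]]
top tumbler 0.79 [ 679.6 -492.3    0.2] [[423.7 170.5]]
top offcut 0.93 [692.6  97.2  -3.6] [[227.3 159.3]]
side positioner 0.98 [567.7 -96.9   1.1] [[302.8 233.4]]
side dial_center 0.69 [605.8 -36.2  64.2] [[307.2 204. ]]
side dial_peg 0.69 [603.3  -2.   87. ] [[302.5 192.7]]
side lock_tip 0.67 [ 501.7 -172.6  129.9] [[290.4 214.5]]
side tape 0.79 [497.5  28.6  -2.3] [[268.5 218.1]]
side screwdriver 0.7 [ 423.6 -126.7    3.6] [[260.7 248. ]]
side glue 0.63 [ 494.2 -310.4    3.9] [[305.7 279.9]]
side tumbler 0.65 [ 678.3 -497.7    1.6] [[400.1 307.9]]
side offcut 0.72 [688.8 101.4   2. ] [[314.9 195.5]]
```

Run:
```python
import cv2
a=cv2.imread('pics/top0.png')[140:270,210:370]; cv2.imwrite('pics/a.png',cv2.resize(a,None,fx=4.6,fy=4.6,interpolation=3))
b=cv2.imread('pics/side0.png')[160:300,220:400]; cv2.imwrite('pics/b.png',cv2.resize(b,None,fx=4.2,fy=4.2,interpolation=3))
```

```text
(no output)
```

View pics/a.png

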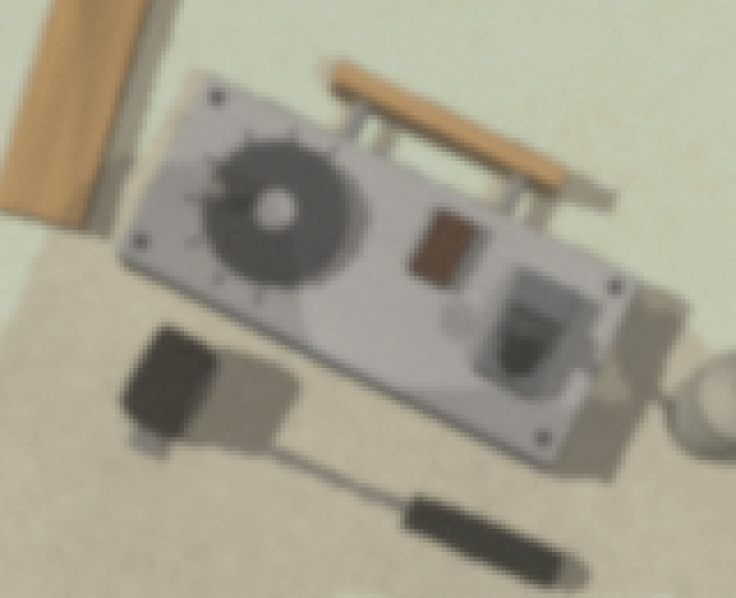

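View pics/b.png

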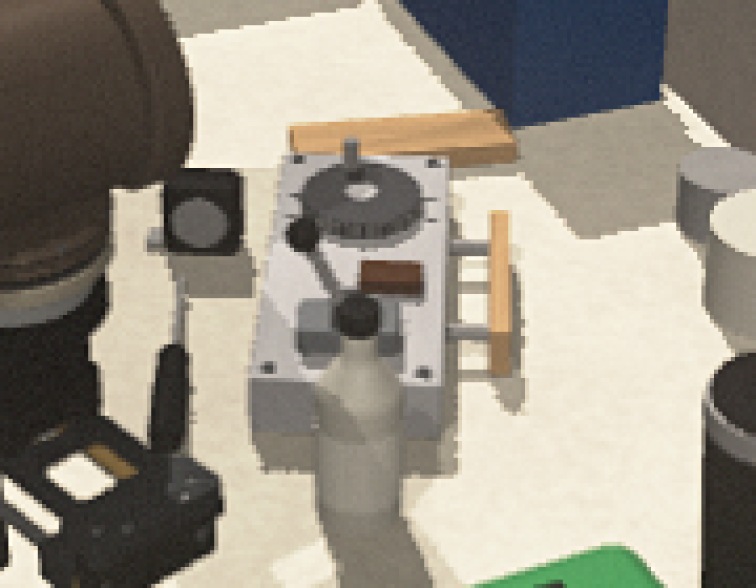

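```bash
cat >> h.py <<'E'
def H(pose,P):
    x,y,a=pose; P=np.array(P,float).reshape(-1,3); c,s=np.cos(a),np.sin(a)
    return np.c_[x+c*P[:,0]-s*P[:,1],y+s*P[:,0]+c*P[:,1],P[:,2]]
def peg(a,r=36,z=83): a=np.radians(a); return [r*np.cos(a),70+r*np.sin(a),z]
def tip(q,r=70): return [r*np.sin(q-.5),-100,65+r*np.cos(q-.5)]
E
python3 - <<'E'
from h import *
from scipy.optimize import least_squares
np.set_printoptions(precision=2,suppress=True)
T=cam('top');S=cam('side')
# screws: order (+x,+y),(-x,+y),(+x,-y),(-x,-y)
t=np.array([[217,97],[140,240],[615,287],[543,437]])/4.6+[210,140]-.4
s=np.array([[434,162],[298,159],[424,373],[267,368]])/4.2+[220,160]-.4
for p,q in((T,t),(S,s)): print(np.array([onz(p,u,45) for u in q]))
def m(v,a,b): return [[a,b,45],[-a,b,45],[a,-b,45],[-a,-b,45]]
f=lambda v:np.r_[(px(T,H(v[:3],m(v,v[3],v[4])))-t).ravel(),(px(S,H(v[:3],m(v,v[3],v[4])))-s).ravel()]
r=least_squares(f,[572,-97,-.45,50,135]);print(r.x,r.fun.round(1), np.degrees(r.x[2]))
pose=r.x[:3]
print('dial',H(pose,[0,70,59]))
for a in(195,165,135,105): print(a,H(pose,peg(a)),px(T,H(pose,peg(a))),px(S,H(pose,peg(a))))
for q in(0,.06,.12,.3): print(q,H(pose,tip(q)),px(T,H(pose,tip(q))),px(S,H(pose,tip(q))))
ims=[]
for p,(x,y,ww,hh) in((T,(210,140,160,130)),(S,(220,160,180,130))):
    im=cv2.resize(p['img'][y:y+hh,x:x+ww],None,fx=4,fy=4,interpolation=3)[:,:,::-1].copy()
    def d(P,c):
        for u in px(p,H(pose,P)): cv2.circle(im,tuple(int(v) for v in (u-[x,y]+.5)*4),3,c,-1)
    d([[a,b,45] for a in(-65,65) for b in(-150,150)],(0,0,255)); d([0,70,59],(255,255,0))
    for a in(195,165,135,105):d(peg(a),(0,255,0))
    d(tip(0),(255,0,255));d(tip(.12),(255,0,255))
    ims.append(im)
cv2.imwrite('pics/c.png',cv2.copyMakeBorder(ims[0],0,0,0,0,0));cv2.imwrite('pics/d.png',ims[1])
E
```

```text
[[ 676.19    4.71   45.  ]
 [ 582.25   47.52   45.  ]
 [ 564.26 -245.5    45.  ]
 [ 470.02 -202.65   45.  ]]
[[ 678.49    8.46   45.  ]
 [ 581.82   50.64   45.  ]
 [ 564.88 -243.26   45.  ]
 [ 468.92 -200.53   45.  ]]
[573.07 -98.35  -0.42  52.11 137.13] [-0.2 -0.2 -0.2  0.2 -0.3 -0.  -0.2  0.2 -0.1  0.6  0.3  0.4  0.   0.3
  0.3  0.3] -24.213814145529234
dial [[601.78 -34.51  59.  ]]
195 [[566.24 -28.75  83.  ]] [[266.23 195.34]] [[294.39 199.99]]
165 [[573.88 -11.75  83.  ]] [[260.15 192.38]] [[294.8  196.93]]
135 [[589.    -0.85  83.  ]] [[256.46 186.87]] [[298.11 194.41]]
105 [[607.54   1.02  83.  ]] [[256.12 180.31]] [[303.39 193.07]]
0 [[ 501.45 -175.79  126.43]] [[321.38 218.22]] [[290.69 216.18]]
0.06 [[ 504.86 -177.33  128.33]] [[322.08 216.82]] [[292.03 215.64]]
0.12 [[ 508.37 -178.91  130.01]] [[322.79 215.4 ]] [[293.4  215.18]]
0.3 [[ 519.37 -183.85  133.6 ]] [[324.94 211.03]] [[297.72 214.21]]
```

View pics/c.png

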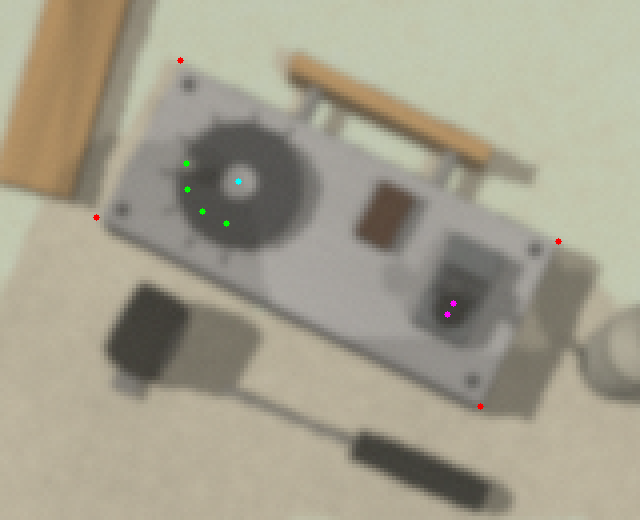

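View pics/d.png

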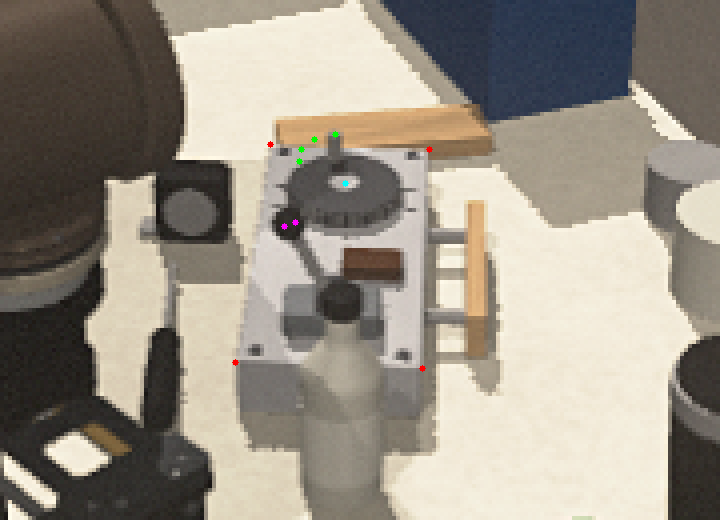

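```bash
cat >> h.py <<'E'
from scipy.spatial.transform import Rotation as Ro
D=np.array([601.8,-34.5]); AY=-24.2
def Rz(phi): return Ro.from_euler('xyz',[-90,0,phi-90],degrees=True)  # tool z at world angle phi, y down
def cur():
    s=readout.state(); R=Ro.from_euler('xyz',s['tcp_rot']); v=R.as_matrix()[:,2]
    return s,np.array(s['eef_pos']),R,np.degrees(np.arctan2(v[1],v[0]))
def rows(tg,o=0):
    """tg: list of (xyz,phi) waypoints, one per row"""
    s,p,R,phi=cur(); out=[]
    for q,f in tg:
        R2=Rz(f); out.append([(R.inv().apply(np.array(q)-p)/10).round(2).tolist(),np.degrees((R.inv()*R2).as_rotvec()).round(1).tolist(),o]); p=np.array(q,float);R=R2
    print('phi',phi.round(1),'j',np.round(s['joints'],2),'F',np.round(s['ft_force'],1),'op',round(s['opening'],2)); print(out)
def line(q,f,n):
    s,p,R,phi=cur(); return [(p+(np.array(q)-p)*k/n,phi+(f-phi)*k/n) for k in range(1,n+1)]
def behind(th,gap,z=69):  # finger centre with its face 'gap' mm behind the peg at world angle th
    t=np.radians(th); P=D+36*np.array([np.cos(t),np.sin(t)]); d=np.array([np.sin(t),-np.cos(t)])
    return [*(P-d*(18+gap)),z]
E
python3 - <<'E'
from h import *
q=behind(80.8,8,200);print(q); rows(line(q,-9,15))
E
```

```text
[np.float64(581.8901798650083), np.float64(5.193816422615273), 200]
phi -67.8 j [-1.29  0.49  1.56 -0.    1.09 -0.11] F [-0.4  1.  -0.1] op 1.0
[[[-3.61, 0.1, -2.74], [-0.0, -3.9, 0.0], 0], [[-3.78, 0.1, -2.48], [0.0, -3.9, 0.0], 0], [[-3.95, 0.1, -2.22], [0.0, -3.9, 0.0], 0], [[-4.09, 0.1, -1.94], [-0.0, -3.9, 0.0], 0], [[-4.21, 0.1, -1.66], [0.0, -3.9, 0.0], 0], [[-4.31, 0.1, -1.37], [-0.0, -3.9, -0.0], 0], [[-4.4, 0.1, -1.07], [0.0, -3.9, 0.0], 0], [[-4.46, 0.1, -0.76], [0.0, -3.9, 0.0], 0], [[-4.5, 0.1, -0.46], [0.0, -3.9, 0.0], 0], [[-4.52, 0.1, -0.15], [0.0, -3.9, -0.0], 0], [[-4.52, 0.1, 0.16], [0.0, -3.9, 0.0], 0], [[-4.5, 0.1, 0.47], [0.0, -3.9, 0.0], 0], [[-4.46, 0.1, 0.78], [0.0, -3.9, 0.0], 0], [[-4.4, 0.1, 1.08], [0.0, -3.9, 0.0], 0], [[-4.31, 0.1, 1.38], [-0.0, -3.9, 0.0], 0]]
```

Request:
apply_moves:
  increments:
    - [[-3.6,0.1,-2.7],[0,-3.9,0],0]
    - [[-3.8,0.1,-2.5],[0,-3.9,0],0]
    - [[-3.9,0.1,-2.2],[0,-3.9,0],0]
    - [[-4.1,0.1,-1.9],[0,-3.9,0],0]
    - [[-4.2,0.1,-1.7],[0,-3.9,0],0]

```text
t: 1.82
eef_pos: [352.2, -381.3, 209.0]
tcp_rot: [-1.57, -0.0, -2.409]
ft_force: [0.9, -1.2, 0.1]
opening: 0.53
```

Request:
apply_moves:
  increments:
    - [[-4.3,0.1,-1.4],[0,-3.9,0],0]
    - [[-4.4,0.1,-1.1],[0,-3.9,0],0]
    - [[-4.5,0.1,-0.8],[0,-3.9,0],0]
    - [[-4.5,0.1,-0.5],[0,-3.9,0],0]
    - [[-4.5,0.1,-0.2],[0,-3.9,0],0]

```text
t: 2.45
eef_pos: [467.9, -178.1, 204.6]
tcp_rot: [-1.567, -0.001, -2.058]
ft_force: [0.2, -0.3, 0.6]
opening: 0.026
```

Run:
```python
from h import *
rows(line(behind(80.8,8,180),-9,10))
```

```text
phi -27.9 j [-0.5   0.33  1.87 -0.    0.94 -0.01] F [ 0.2 -0.3  0.6] op 0.03
[[[-2.15, 0.24, 0.15], [-0.2, -1.9, 0.1], 0], [[-2.15, 0.25, 0.22], [0.0, -1.9, 0.0], 0], [[-2.14, 0.25, 0.29], [0.0, -1.9, 0.0], 0], [[-2.13, 0.25, 0.36], [0.0, -1.9, 0.0], 0], [[-2.11, 0.25, 0.43], [0.0, -1.9, 0.0], 0], [[-2.1, 0.25, 0.5], [-0.0, -1.9, 0.0], 0], [[-2.08, 0.25, 0.57], [-0.0, -1.9, 0.0], 0], [[-2.06, 0.25, 0.64], [0.0, -1.9, 0.0], 0], [[-2.04, 0.25, 0.71], [0.0, -1.9, -0.0], 0], [[-2.02, 0.25, 0.77], [-0.0, -1.9, 0.0], 0]]
```

Request:
apply_moves:
  increments:
    - [[-4.3,0.4,0.3],[0,-3.8,0],0]
    - [[-4.3,0.4,0.6],[0,-3.8,0],0]
    - [[-4.2,0.4,0.9],[0,-3.8,0],0]
    - [[-4.2,0.4,1.2],[0,-3.8,0],0]
    - [[-4.1,0.4,1.5],[0,-3.8,0],0]

```text
t: 3.08
eef_pos: [586.6, 12.6, 184.9]
tcp_rot: [-1.565, -0.003, -1.714]
ft_force: [0.1, -0.5, 0.2]
opening: 0.005
```

Run:
```python
from h import *
q=behind(80.8,8);print(q,cur()[1]);rows(line(q,-9,5))
```

```text
[np.float64(581.8901798650083), np.float64(5.193816422615273), 69] [586.63844965  12.55561907 184.93419254]
phi -8.2 j [-0.09  0.47  1.69 -0.    0.98  0.06] F [ 0.1 -0.5  0.2] op 0.0
[[[0.15, 2.32, -0.09], [-0.3, 0.2, 0.2], 0], [[0.16, 2.32, -0.07], [0.0, 0.2, -0.0], 0], [[0.16, 2.32, -0.07], [0.0, 0.2, 0.0], 0], [[0.16, 2.32, -0.07], [-0.0, 0.2, -0.0], 0], [[0.16, 2.32, -0.07], [-0.0, 0.2, 0.0], 0]]
```

Request:
apply_moves:
  increments:
    - [[0.4,2.3,-0.2],[-0.3,0.2,0.2],0]
    - [[0.3,2.3,-0.2],[0,0.2,0],0]
    - [[0.1,2.3,0],[0,0.2,0],0]
    - [[0,2.1,0],[0,0,0],0]
    - [[0,0,0],[0,0,0],0]

```text
t: 3.7
eef_pos: [583.3, 8.5, 92.2]
tcp_rot: [-1.569, 0.001, -1.719]
ft_force: [0.4, -0.7, 0.0]
opening: 0.005
```

Run:
```python
from h import *
q=behind(80.8,8);print(q,cur()[1]);rows(line(q,-9,5))
T=cam('top');S=cam('side')
a=cv2.resize(T['img'][150:230,220:320],None,fx=4,fy=4,interpolation=3);b=cv2.resize(S['img'][140:220,250:350],None,fx=4,fy=4,interpolation=3)
for p in(T,S):print(px(p,[cur()[1]]))
cv2.imwrite('pics/e.png',np.hstack([a,b])[:,:,::-1])
```

```text
[np.float64(581.8901798650083), np.float64(5.193816422615273), 69] [583.28575263   8.46927405  92.22527871]
phi -8.5 j [-0.1   0.58  1.78  0.    0.78  0.05] F [ 0.4 -0.7  0. ] op 0.0
[[[0.07, 0.46, -0.02], [-0.1, 0.1, -0.1], 0], [[0.07, 0.46, -0.02], [-0.0, 0.1, 0.0], 0], [[0.07, 0.46, -0.02], [0.0, 0.1, -0.0], 0], [[0.07, 0.46, -0.02], [-0.0, 0.1, 0.0], 0], [[0.07, 0.46, -0.02], [0.0, 0.1, 0.0], 0]]
[[252.74142997 187.50111635]]
[[295.60668157 190.33626466]]
```

View pics/e.png

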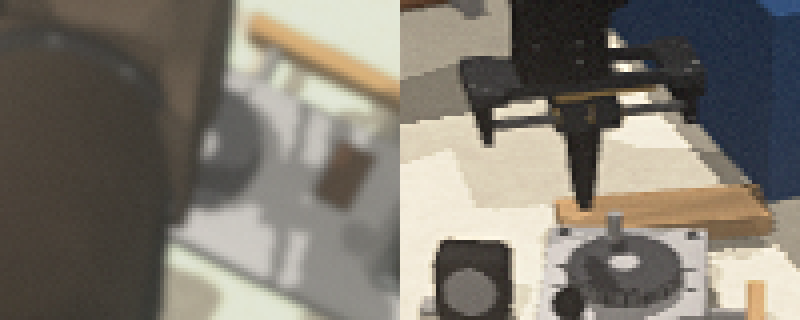

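Request:
apply_moves:
  increments:
    - [[0.1,0.5,0],[0,0,0],0]
    - [[0.1,0.5,0],[0,0,0],0]
    - [[0.1,0.5,0],[0,0,0],0]
    - [[0,0.5,0],[0,0,0],0]
    - [[0,0.3,0],[0,0,0],0]

```text
t: 4.42
eef_pos: [584.8, 5.1, 71.6]
tcp_rot: [-1.563, 0.001, -1.719]
ft_force: [-0.6, 0.3, 0.5]
opening: -0.0
```

Run:
```python
from h import *
s,p,R,phi=cur();print(p)
rows([(behind(80.8,g),-9) for g in(6,4,2,0,-2)])
```

```text
[584.77719221   5.07557617  71.62144186]
phi -8.5 j [-0.1   0.61  1.8   0.    0.72  0.04] F [-0.6  0.3  0.5] op -0.0
[[[0.03, 0.26, -0.09], [-0.5, 0.5, -0.1], 0], [[0.0, 0.0, 0.2], [0.0, 0.0, 0.0], 0], [[0.0, 0.0, 0.2], [0.0, 0.0, 0.0], 0], [[0.0, 0.0, 0.2], [0.0, 0.0, 0.0], 0], [[0.0, 0.0, 0.2], [0.0, 0.0, 0.0], 0]]
```

Request:
apply_moves:
  increments:
    - [[0,0.1,0.2],[0,0.5,0],0]
    - [[0,0,0.2],[0,0,0],0]
    - [[0,0,0.2],[0,0,0],0]
    - [[0,0,0.2],[0,0,0],0]
    - [[0,0,0.2],[0,0,0],0]

```text
t: 5.05
eef_pos: [595.2, 3.5, 70.6]
tcp_rot: [-1.563, 0.002, -1.728]
ft_force: [-3.0, 0.8, 1.0]
opening: 0.004
```

```bash
cat >> h.py <<'E'
def arc(ths,c=13,z=69): rows([(behind(t,c-18,z),t-90) for t in ths])
def where():
    s,p,R,phi=cur(); v=p[:2]-D; r=np.hypot(*v); print('p',p.round(1),'r',r.round(1),'th if contact c=13',(np.degrees(np.arctan2(v[1],v[0]))-np.degrees(np.arctan2(13,36))).round(1),'rot',s['tcp_rot'].round(3))
def peglook():
    for n in('side','top'):
        p=cam(n)
        for d in nets.mark_of(p,'dial_peg')[:2]:
            q=w(p,d['point']); print(n,round(d['confidence'],2),q.round(0),'ang',np.degrees(np.arctan2(*(q[:2]-D)[::-1])).round(1),'r',np.hypot(*(q[:2]-D)).round(0))
E
python3 - <<'E'
from h import *
where();peglook();arc([78,75,72,69,66])
E
```

```text
p [595.2   3.5  70.6] r 38.6 th if contact c=13 80.0 rot [-1.563  0.002 -1.728]
side 0.58 [607.  -1.  84.] ang 81.4 r 34.0
phi -9.0 j [-0.11  0.62  1.77  0.    0.74  0.05] F [-1.7  0.2  0.9] op 0.0
[[[-0.01, 0.15, 0.15], [-0.4, 3.0, -0.1], 0], [[-0.06, 0.0, 0.19], [0.0, 3.0, -0.0], 0], [[-0.06, 0.0, 0.19], [0.0, 3.0, 0.0], 0], [[-0.06, 0.0, 0.19], [0.0, 3.0, 0.0], 0], [[-0.06, 0.0, 0.19], [0.0, 3.0, -0.0], 0]]
```

Request:
apply_moves:
  increments:
    - [[0,0.15,0.15],[-0.4,3,0],0]
    - [[-0.06,0,0.19],[0,3,0],0]
    - [[-0.06,0,0.19],[0,3,0],0]
    - [[-0.06,0,0.19],[0,3,0],0]
    - [[-0.06,0,0.19],[0,3,0],0]

```text
t: 5.88
eef_pos: [602.5, 4.2, 69.1]
tcp_rot: [-1.575, 0.001, -1.998]
ft_force: [-1.0, 1.4, 1.1]
opening: 0.006
```

Run:
```python
from h import *
where();peglook();arc([63,60,57,54,51])
```

```text
p [602.5   4.2  69.1] r 38.7 th if contact c=13 69.1 rot [-1.575e+00  1.000e-03 -1.998e+00]
side 0.82 [613.  -3.  83.] ang 71.0 r 33.0
phi -24.3 j [-0.1   0.64  1.75  0.    0.76  0.32] F [-1.   1.8  0.5] op 0.0
[[[-0.11, 0.01, 0.38], [0.2, 2.7, -0.0], 0], [[-0.06, 0.0, 0.19], [0.0, 3.0, 0.0], 0], [[-0.06, 0.0, 0.19], [0.0, 3.0, -0.0], 0], [[-0.06, 0.0, 0.19], [-0.0, 3.0, 0.0], 0], [[-0.06, 0.0, 0.19], [0.0, 3.0, -0.0], 0]]
```

Request:
apply_moves:
  increments:
    - [[-0.1,0,0.3],[0,3,0],0]
    - [[-0.06,0,0.2],[0,3,0],0]
    - [[-0.06,0,0.2],[0,3,0],0]
    - [[-0.06,0,0.2],[0,3,0],0]
    - [[-0.06,0,0.2],[0,3,0],0]

```text
t: 6.7
eef_pos: [614.5, 1.2, 69.2]
tcp_rot: [-1.573, 0.0, -2.258]
ft_force: [-3.1, 1.8, 0.6]
opening: 0.003
```

Run:
```python
from h import *
where();peglook();arc([51,48,45,42,39])
```

```text
p [614.5   1.2  69.2] r 37.8 th if contact c=13 50.6 rot [-1.573  0.    -2.258]
side 0.65 [625.  -8.  85.] ang 48.6 r 35.0
phi -39.3 j [-0.11  0.65  1.72  0.    0.78  0.58] F [-0.6  1.  -0.1] op 0.01
[[[-0.03, 0.02, -0.02], [0.1, -0.3, -0.0], 0], [[-0.06, 0.0, 0.19], [-0.0, 3.0, -0.0], 0], [[-0.06, 0.0, 0.19], [0.0, 3.0, 0.0], 0], [[-0.06, 0.0, 0.19], [-0.0, 3.0, -0.0], 0], [[-0.06, 0.0, 0.19], [0.0, 3.0, 0.0], 0]]
```

Request:
apply_moves:
  increments:
    - [[-0.07,0,0.15],[0,2.5,0],0]
    - [[-0.06,0,0.2],[0,3,0],0]
    - [[-0.06,0,0.2],[0,3,0],0]
    - [[-0.06,0,0.2],[0,3,0],0]
    - [[-0.06,0,0.2],[0,3,0],0]

```text
t: 7.52
eef_pos: [621.8, -2.1, 69.2]
tcp_rot: [-1.576, -0.002, -2.508]
ft_force: [-1.0, 1.1, 0.6]
opening: 0.003
```

Run:
```python
from h import *
where();peglook();arc([33,30,27,24,21])
```

```text
p [621.8  -2.1  69.2] r 38.1 th if contact c=13 38.5 rot [-1.576e+00 -2.000e-03 -2.508e+00]
side 0.71 [627. -13.  87.] ang 40.1 r 33.0
top 0.86 [630. -11.  82.] ang 40.0 r 36.0
phi -53.6 j [-0.11  0.66  1.7   0.    0.79  0.82] F [0.1 0.7 0. ] op 0.01
[[[-0.14, 0.02, 0.31], [0.3, 3.4, 0.1], 0], [[-0.06, 0.0, 0.19], [0.0, 3.0, -0.0], 0], [[-0.06, 0.0, 0.19], [0.0, 3.0, -0.0], 0], [[-0.06, 0.0, 0.19], [0.0, 3.0, -0.0], 0], [[-0.06, 0.0, 0.19], [-0.0, 3.0, -0.0], 0]]
```

Request:
apply_moves:
  increments:
    - [[-0.14,0,0.3],[0,3.4,0],0]
    - [[-0.06,0,0.2],[0,3,0],0]
    - [[-0.06,0,0.2],[0,3,0],0]
    - [[-0.06,0,0.2],[0,3,0],0]
    - [[-0.06,0,0.2],[0,3,0],0]

```text
t: 8.35
eef_pos: [630.8, -10.2, 69.2]
tcp_rot: [-1.574, -0.002, -2.774]
ft_force: [-1.4, 3.2, 0.5]
opening: 0.006
```

Run:
```python
from h import *
where();peglook();arc([20,17,14,11,8])
```

```text
p [630.8 -10.2  69.2] r 37.9 th if contact c=13 20.1 rot [-1.574e+00 -2.000e-03 -2.774e+00]
side 0.8 [634. -23.  86.] ang 19.9 r 35.0
top 0.8 [634. -19.  82.] ang 25.9 r 36.0
phi -68.8 j [-0.12  0.67  1.67  0.    0.81  1.08] F [-1.1  2.   0.6] op 0.0
[[[-0.04, 0.02, 0.01], [0.2, 1.2, 0.1], 0], [[-0.06, 0.0, 0.19], [0.0, 3.0, 0.0], 0], [[-0.06, 0.0, 0.19], [0.0, 3.0, 0.0], 0], [[-0.06, 0.0, 0.19], [0.0, 3.0, 0.0], 0], [[-0.06, 0.0, 0.19], [0.0, 3.0, -0.0], 0]]
```

Click 2 reached (peg ≈20.8°). On to click 3 (−9.2°).

Request:
apply_moves:
  increments:
    - [[-0.06,0,0.15],[0,3,0],0]
    - [[-0.06,0,0.2],[0,3,0],0]
    - [[-0.06,0,0.2],[0,3,0],0]
    - [[-0.06,0,0.2],[0,3,0],0]
    - [[-0.06,0,0.2],[0,3,0],0]

```text
t: 9.18
eef_pos: [635.7, -17.0, 69.3]
tcp_rot: [-1.574, -0.003, -3.031]
ft_force: [1.0, 1.1, -0.5]
opening: 0.009
```

Run:
```python
from h import *
where();peglook();arc([5,2,-1,-4,-7])
```

```text
p [635.7 -17.   69.3] r 38.2 th if contact c=13 7.4 rot [-1.574e+00 -3.000e-03 -3.031e+00]
side 0.97 [639. -31.  85.] ang 4.8 r 38.0
top 0.55 [636. -28.  82.] ang 11.4 r 35.0
phi -83.6 j [-0.13  0.67  1.66  0.    0.81  1.32] F [-0.2  0.8 -0.8] op 0.01
[[[-0.07, 0.03, 0.13], [0.2, 1.4, 0.2], 0], [[-0.06, 0.0, 0.19], [-0.0, 3.0, -0.0], 0], [[-0.06, 0.0, 0.19], [0.0, 3.0, -0.0], 0], [[-0.06, 0.0, 0.19], [0.0, 3.0, -0.0], 0], [[-0.06, 0.0, 0.19], [0.0, 3.0, -0.0], 0]]
```

Request:
apply_moves:
  increments:
    - [[-0.07,0,0.13],[0,1.5,0],0]
    - [[-0.06,0,0.2],[0,3,0],0]
    - [[-0.06,0,0.2],[0,3,0],0]
    - [[-0.06,0,0.2],[0,3,0],0]
    - [[-0.06,0,0.2],[0,3,0],0]

```text
t: 10.0
eef_pos: [639.2, -27.1, 69.3]
tcp_rot: [-1.573, -0.003, 3.012]
ft_force: [0.4, -0.0, -0.2]
opening: 0.007
```

Run:
```python
from h import *
where();peglook();arc([-9,-11,-13,-15,-17])
```

```text
p [639.2 -27.1  69.3] r 38.1 th if contact c=13 -8.6 rot [-1.573e+00 -3.000e-03  3.012e+00]
side 0.87 [636. -41.  86.] ang -10.8 r 34.0
side 0.25 [568. -98.   1.] ang -117.9 r 71.0
phi -97.3 j [-0.15  0.68  1.65  0.    0.82  1.55] F [-0.5 -0.3 -0.2] op 0.0
[[[-0.03, 0.03, 0.03], [0.1, 1.7, 0.2], 0], [[-0.04, 0.0, 0.13], [0.0, 2.0, -0.0], 0], [[-0.04, 0.0, 0.13], [-0.0, 2.0, 0.0], 0], [[-0.04, 0.0, 0.13], [0.0, 2.0, -0.0], 0], [[-0.04, 0.0, 0.13], [-0.0, 2.0, 0.0], 0]]
```

Request:
apply_moves:
  increments:
    - [[-0.04,0,0.1],[0,2,0],0]
    - [[-0.04,0,0.13],[0,2,0],0]
    - [[-0.04,0,0.13],[0,2,0],0]
    - [[-0.04,0,0.13],[0,2,0],0]
    - [[-0.04,0,0.13],[0,2,0],0]

```text
t: 10.82
eef_pos: [640.1, -32.6, 69.3]
tcp_rot: [-1.573, -0.003, 2.83]
ft_force: [0.2, 2.6, 0.3]
opening: 0.004
```

Run:
```python
from h import *
where();peglook();arc([-19,-21,-22,-23,-24])
```

```text
p [640.1 -32.6  69.3] r 38.3 th if contact c=13 -17.0 rot [-1.573 -0.003  2.83 ]
side 0.59 [636. -50.  85.] ang -24.0 r 37.0
phi -107.7 j [-0.16  0.68  1.65  0.    0.82  1.72] F [ 0.1  1.5 -0.2] op 0.0
[[[-0.05, 0.03, 0.12], [0.1, 1.3, 0.2], 0], [[-0.04, 0.0, 0.13], [-0.0, 2.0, 0.0], 0], [[-0.02, 0.0, 0.06], [0.0, 1.0, -0.0], 0], [[-0.02, 0.0, 0.06], [-0.0, 1.0, 0.0], 0], [[-0.02, 0.0, 0.06], [0.0, 1.0, 0.0], 0]]
```

Request:
apply_moves:
  increments:
    - [[-0.05,0,0.12],[0,1.3,0],0]
    - [[-0.03,0,0.1],[0,1.5,0],0]
    - [[-0.02,0,0.07],[0,1,0],0]
    - [[-0.02,0,0.07],[0,1,0],0]
    - [[0,0,0],[0,0,0],0]

```text
t: 11.65
eef_pos: [639.8, -37.2, 69.3]
tcp_rot: [-1.572, -0.004, 2.743]
ft_force: [-0.3, 1.4, 0.2]
opening: 0.004
```

Run:
```python
from h import *
where();peglook();arc([-25,-26,-27,-28,-28])
```

```text
p [639.8 -37.2  69.3] r 38.1 th if contact c=13 -24.0 rot [-1.572 -0.004  2.743]
side 0.7 [634. -53.  87.] ang -30.0 r 37.0
phi -112.8 j [-0.16  0.68  1.65  0.    0.82  1.8 ] F [0.4 0.3 0.3] op 0.01
[[[-0.04, 0.03, 0.07], [0.1, 2.2, 0.2], 0], [[-0.02, 0.0, 0.06], [0.0, 1.0, -0.0], 0], [[-0.02, 0.0, 0.06], [0.0, 1.0, -0.0], 0], [[-0.02, 0.0, 0.06], [0.0, 1.0, 0.0], 0], [[0.0, 0.0, 0.0], [0.0, 0.0, 0.0], 0]]
```

Request:
apply_moves:
  increments:
    - [[-0.03,0,0.07],[0,1.5,0],0]
    - [[-0.02,0,0.07],[0,1,0],0]
    - [[-0.02,0,0.06],[0,1,0],0]
    - [[0,0,0],[0,0,0],0]
    - [[0,0,0],[0,0,0],0]

```text
t: 12.48
eef_pos: [639.6, -39.5, 69.3]
tcp_rot: [-1.572, -0.004, 2.678]
ft_force: [0.4, -0.4, 0.2]
opening: 0.006
```

Run:
```python
from h import *
where();peglook()
p=cam('side')
for a in(-24.2,-30,-39.2):
    t=np.radians(a);print(a,px(p,[[*(D+36*np.array([np.cos(t),np.sin(t)])),83]]), px(p,[[*(D+36*np.array([np.cos(t),np.sin(t)])),59]]))
cv2.imwrite('pics/f.png',cv2.resize(p['img'][150:240,260:360],None,fx=6,fy=6,interpolation=3)[:,:,::-1])
```

```text
p [639.6 -39.5  69.3] r 38.1 th if contact c=13 -27.4 rot [-1.572 -0.004  2.678]
side 0.9 [629. -60.  86.] ang -43.1 r 37.0
side 0.68 [571. -98.  -1.] ang -115.5 r 71.0
-24.2 [[317.38958994 199.08663769]] [[317.28263892 205.69128758]]
-30 [[317.29324425 199.68597405]] [[317.18671207 206.2986626 ]]
-39.2 [[316.89731066 200.61940588]] [[316.79331465 207.24452909]]
```

View pics/f.png

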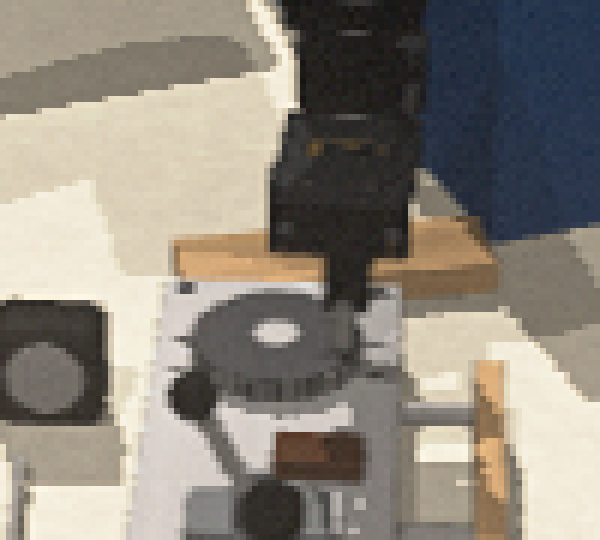

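```bash
cat >> h.py <<'E'
pose=(573.07,-98.35,np.radians(-24.2))
E
python3 - <<'E'
from h import *
q=H(pose,[-68,-100,200])[0];print(q)
s,p,R,phi=cur()
a=p-R.as_matrix()[:,2]*8; 
b=a+[0,0,60]
rows([((p+a)/2,phi),(a,phi),(a+[0,0,40],phi),(a+[0,0,80],phi),(a+[0,0,120],phi)])
E
```

```text
[ 470.05352872 -161.68724532  200.        ]
phi -116.5 j [-0.17  0.68  1.65  0.    0.82  1.87] F [ 0.3 -0.9 -0.3] op 0.01
[[[-0.0, 0.0, -0.4], [0.1, 0.0, 0.2], 0], [[-0.0, -0.0, -0.4], [0.0, 0.0, 0.0], 0], [[0.0, -4.0, 0.0], [0.0, 0.0, 0.0], 0], [[0.0, -4.0, 0.0], [0.0, 0.0, 0.0], 0], [[0.0, -4.0, 0.0], [0.0, 0.0, 0.0], 0]]
```

Request:
apply_moves:
  increments:
    - [[0,0,-0.4],[0,0,0],0]
    - [[0,0,-0.4],[0,0,0],0]
    - [[0,-4,0],[0,0,0],0]
    - [[0,-4,0],[0,0,0],0]
    - [[0,-4.5,0],[0,0,0],0]

```text
t: 13.35
eef_pos: [642.8, -31.1, 193.8]
tcp_rot: [-1.57, -0.011, 2.679]
ft_force: [0.6, -0.7, 0.1]
opening: 0.005
```

Run:
```python
from h import *
where();rows(line(H(pose,[-68,-100,205])[0],-114.2,5))
```

```text
p [642.8 -31.1 193.8] r 41.1 th if contact c=13 -15.0 rot [-1.57  -0.011  2.679]
phi -116.5 j [-0.15  0.54  1.53  0.    1.08  1.88] F [ 0.6 -0.7  0.1] op 0.0
[[[1.93, -0.2, 3.88], [-0.1, -0.5, 0.6], 0], [[1.96, -0.22, 3.86], [0.0, -0.5, 0.0], 0], [[1.99, -0.22, 3.85], [-0.0, -0.5, 0.0], 0], [[2.02, -0.22, 3.83], [0.0, -0.5, -0.0], 0], [[2.05, -0.22, 3.82], [0.0, -0.5, -0.0], 0]]
```

Request:
apply_moves:
  increments:
    - [[1.9,-0.3,3.9],[0,-0.5,0.6],0]
    - [[2,-0.3,3.9],[0,-0.5,0],0]
    - [[2,-0.3,3.9],[0,-0.5,0],0]
    - [[2,-0.2,3.9],[0,-0.5,0],0]
    - [[2,-0.2,3.8],[0,-0.5,0],0]

```text
t: 13.98
eef_pos: [468.7, -164.7, 210.8]
tcp_rot: [-1.571, 0.008, 2.729]
ft_force: [-0.1, -0.9, -1.1]
opening: 0.005
```

Run:
```python
from h import *
where();peglook()
for n in('side','top'):
    p=cam(n)
    for d in nets.mark_of(p,'lock_tip')[:2]: print(n,d['confidence'],w(p,d['point']))
    save(p,n+'1.png')
a=p['img'][145:240,210:350]
cv2.imwrite('pics/g.png',cv2.resize(a,None,fx=5,fy=5,interpolation=3)[:,:,::-1])
rows(line(H(pose,[-68,-100,118])[0],-114.2,5))
```

```text
p [ 468.7 -164.7  210.8] r 186.2 th if contact c=13 -155.5 rot [-1.571  0.008  2.729]
side 0.86 [629. -59.  86.] ang -42.5 r 37.0
side 0.63 [607. -34.  63.] ang 11.8 r 5.0
top 0.56 [630. -55.  80.] ang -35.5 r 35.0
side 0.44 [ 503.90343421 -175.11504427  131.52545496]
phi -113.6 j [-0.47  0.31  1.87  0.    0.95  1.51] F [ 0.4  0.4 -0.6] op 0.0
[[[0.04, 1.85, -0.03], [0.0, 0.1, -0.5], 0], [[0.02, 1.85, -0.03], [0.0, 0.1, -0.0], 0], [[0.02, 1.85, -0.03], [0.0, 0.1, 0.0], 0], [[0.02, 1.85, -0.03], [0.0, 0.1, -0.0], 0], [[0.02, 1.85, -0.03], [0.0, 0.1, 0.0], 0]]
```

View pics/g.png

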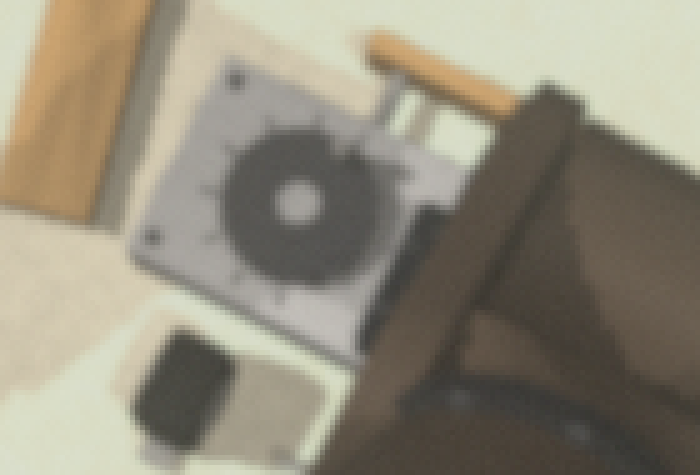

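Request:
apply_moves:
  increments:
    - [[0,1.9,0],[0,0,-0.5],0]
    - [[0,1.9,0],[0,0,0],0]
    - [[0,1.8,0],[0,0,0],0]
    - [[0,1.8,0],[0,0,0],0]
    - [[0,1.8,0],[0,0,0],0]

```text
t: 15.0
eef_pos: [471.3, -161.2, 110.8]
tcp_rot: [-1.572, -0.005, 2.733]
ft_force: [0.4, 0.5, -0.5]
opening: 0.008
```

```bash
cat >> h.py <<'E'
def hf():
    s,p,R,phi=cur(); c,n=np.cos(pose[2]),np.sin(pose[2]); d=p-[pose[0],pose[1],0]
    print('housing frame',np.round([c*d[0]+n*d[1],-n*d[0]+c*d[1],d[2]],1),'F along +x',round(c*s['ft_force'][0]+n*s['ft_force'][1],1))
E
python3 - <<'E'
from h import *
hf();rows([(H(pose,[x,-100,117])[0],-114.2) for x in(-64,-60,-57,-54,-51)])
E
```

```text
housing frame [-67.1 -99.  110.8] F along +x 0.2
phi -113.4 j [-0.46  0.46  1.97  0.    0.71  1.52] F [ 0.4  0.5 -0.5] op 0.01
[[[-0.3, -0.62, 0.1], [0.0, 0.8, 0.3], 0], [[-0.4, -0.0, 0.0], [0.0, 0.0, 0.0], 0], [[-0.3, -0.0, -0.0], [0.0, 0.0, 0.0], 0], [[-0.3, -0.0, 0.0], [0.0, 0.0, 0.0], 0], [[-0.3, -0.0, 0.0], [0.0, 0.0, 0.0], 0]]
```

Request:
apply_moves:
  increments:
    - [[-0.3,-0.6,0.1],[0,0.8,0.3],0]
    - [[-0.4,0,0],[0,0,0],0]
    - [[-0.4,0,0],[0,0,0],0]
    - [[-0.4,0,0],[0,0,0],0]
    - [[-0.4,0,0],[0,0,0],0]

```text
t: 15.62
eef_pos: [488.5, -169.1, 116.1]
tcp_rot: [-1.572, -0.004, 2.719]
ft_force: [-4.5, 0.8, 3.8]
opening: 0.006
```

Run:
```python
from h import *
hf();rows([(H(pose,[x,-100,117])[0],-114.2) for x in(-44,-40,-36,-32,-28)])
```

```text
housing frame [-48.2 -99.3 116.1] F along +x -4.4
phi -114.2 j [-0.46  0.47  1.92  0.    0.75  1.53] F [-4.5  0.8  3.8] op 0.01
[[[-0.41, -0.1, 0.07], [0.0, 0.0, 0.2], 0], [[-0.4, -0.0, -0.0], [0.0, 0.0, 0.0], 0], [[-0.4, -0.0, 0.0], [0.0, 0.0, 0.0], 0], [[-0.4, -0.0, -0.0], [0.0, 0.0, 0.0], 0], [[-0.4, -0.0, -0.0], [0.0, 0.0, 0.0], 0]]
```

Request:
apply_moves:
  increments:
    - [[-0.4,0,0],[0,0,0],0]
    - [[-0.5,0,0],[0,0,0],0]
    - [[-0.5,0,0],[0,0,0],0]
    - [[-0.5,0,0],[0,0,0],0]
    - [[-0.5,0,0],[0,0,0],0]

```text
t: 16.25
eef_pos: [512.0, -179.8, 116.2]
tcp_rot: [-1.572, -0.003, 2.719]
ft_force: [-1.6, 0.8, 1.6]
opening: 0.005
```

Request:
apply_moves:
  increments:
    - [[-0.5,0,0],[0,0,0],0]
    - [[-0.5,0,0],[0,0,0],0]
    - [[-0.4,0,0],[0,0,0],0]
    - [[-0.4,0,0],[0,0,0],0]
    - [[-0.4,0,0],[0,0,0],0]

```text
t: 16.88
eef_pos: [533.3, -189.4, 115.5]
tcp_rot: [-1.572, -0.004, 2.719]
ft_force: [-2.6, 0.6, -1.1]
opening: 0.003
```

Run:
```python
from h import *
hf();rows([(H(pose,[x,-100,117])[0],-114.2) for x in(0,3,6,8,10)])
p=cam('side')
for d in nets.mark_of(p,'lock_tip')[:2]: print(d['confidence'],w(p,d['point']))
print(H(pose,[tip(q) for q in(.6,.8,.9,1)]))
```

```text
housing frame [  1.1 -99.3 115.5] F along +x -2.7
phi -114.2 j [-0.46  0.53  1.81  0.    0.81  1.53] F [-2.6  0.6 -1.1] op 0.0
[[[0.11, -0.15, 0.07], [0.0, 0.0, 0.3], 0], [[-0.3, -0.0, 0.0], [0.0, 0.0, 0.0], 0], [[-0.3, -0.0, -0.0], [0.0, 0.0, 0.0], 0], [[-0.2, -0.0, 0.0], [0.0, 0.0, 0.0], 0], [[-0.2, -0.0, -0.0], [0.0, 0.0, 0.0], 0]]
0.47 [ 551.52496775 -196.70502656  132.86418871]
[[ 538.45190135 -192.42669281  134.65029157]
 [ 550.94619138 -198.04184939  131.87355424]
 [ 556.94143787 -200.73622     129.47426958]
 [ 562.68825407 -203.31894161  126.43077933]]
```

Request:
apply_moves:
  increments:
    - [[-0.3,0,0],[0,0,0],0]
    - [[-0.2,0,0],[0,0,0],0]
    - [[-0.2,0,0],[0,0,0],0]
    - [[-0.15,0,0],[0,0,0],0]
    - [[-0.15,0,0],[0,0,0],0]

```text
t: 17.6
eef_pos: [542.0, -193.3, 115.0]
tcp_rot: [-1.572, -0.007, 2.719]
ft_force: [-8.0, 2.9, 1.3]
opening: -0.001
```

Run:
```python
from h import *
hf()
p=cam('side')
for d in nets.mark_of(p,'lock_tip')[:2]: print(d['confidence'],w(p,d['point']))
```

```text
housing frame [ 10.6 -99.3 115. ] F along +x -8.5
0.4 [ 565.52897268 -198.49117624  131.19460334]
```

Request:
apply_moves:
  increments:
    - [[-0.1,0,0],[0,0,0],0]
    - [[-0.1,0,0],[0,0,0],0]
    - [[0,0,0],[0,0,0],0]
    - [[0,0,0],[0,0,0],0]
    - [[0,0,0],[0,0,0],0]

```text
t: 18.32
eef_pos: [541.7, -193.1, 115.2]
tcp_rot: [-1.572, -0.013, 2.72]
ft_force: [-3.4, 1.5, -0.8]
opening: 0.006
```

Run:
```python
from h import *
hf()
```

```text
housing frame [ 10.3 -99.3 115.2] F along +x -3.7
```

Request:
apply_moves:
  increments:
    - [[0.5,0,0],[0,0,0],0]
    - [[1,0,0],[0,0,0],0]
    - [[1.5,-1,0],[0,0,0],0]
    - [[1,-4,0],[0,0,0],0]
    - [[1,-5,0],[0,0,0],0]

```text
t: 18.95
eef_pos: [494.0, -171.7, 217.1]
tcp_rot: [-1.572, -0.014, 2.719]
ft_force: [-0.0, 0.5, 1.2]
opening: 0.006
```

Request:
apply_moves:
  increments:
    - [[2,-1,4],[0,0,0],0]
    - [[1.5,0,5],[0,0,0],0]
    - [[0,0,5],[0,0,0],0]
    - [[-1,0,5],[0,0,0],0]
    - [[-1,0,5],[0,0,0],0]

```text
t: 19.58
eef_pos: [377.9, -385.7, 236.8]
tcp_rot: [-1.568, 0.0, 2.725]
ft_force: [0.4, -0.5, -0.1]
opening: 0.005
```

Run:
```python
from h import *
hf();peglook()
ims=[]
for n,(x,y) in(('side',(220,150)),('top',(230,140))):
    p=cam(n)
    for d in nets.mark_of(p,'lock_tip')[:2]: print(n,d['confidence'],w(p,d['point']),px(p,w(p,d['point'])))
    print(px(p,H(pose,[tip(q) for q in(.8,.9,1)])))
    ims.append(cv2.resize(p['img'][y:y+140,x:x+130],None,fx=3,fy=3,interpolation=3))
cv2.imwrite('pics/i.png',np.hstack(ims)[:,:,::-1])
```

```text
housing frame [ -60.2 -342.1  236.8] F along +x 0.6
side 0.74 [627. -61.  88.] ang -45.9 r 37.0
top 0.74 [628. -54.  86.] ang -36.5 r 33.0
side 0.53 [ 562.83564262 -199.32086822  127.22628072] [[314.30960527 215.92451766]]
[[310.18085292 215.11073344]
 [312.54189953 215.91000917]
 [314.79923484 216.9005421 ]]
top 0.53 [ 563.0994539  -201.19596878  123.41895102] [[331.3416508  195.63228214]]
[[330.50997713 199.42384827]
 [331.45037539 197.41321246]
 [332.30659067 195.56200941]]
```

View pics/i.png

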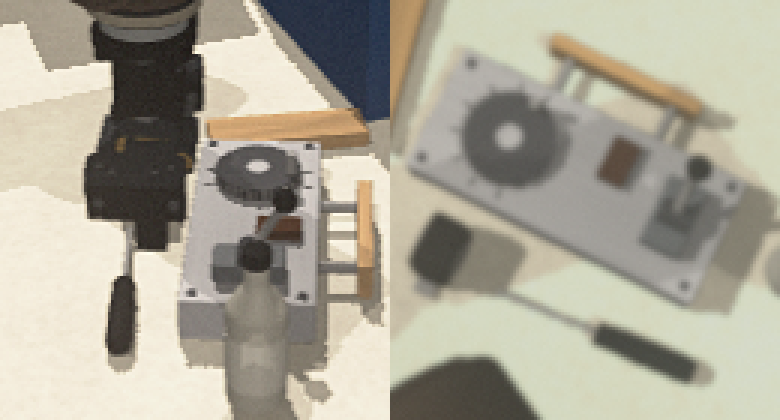

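Both nets and the picture show the lever at about 1.0 rad. The ball is at (314, 216) in the side view and (331, 196) in the top view. The peg is near −40°, which is click 4, and the arm is clear.

```bash
python3 -c "
from cell import env,readout
print(readout.state()['qvel'].round(3)); print(env.job_done())"
```

```text
[ 0.001  0.004 -0.008 -0.003 -0.001 -0.002]
the job is handed in; nothing more can be done
None
```

The dial is set four clicks clockwise and the lock lever is pushed over to its end stop. I handed the job in at about 20 s, with the arm clear of everything and at rest.

- **Dial:** I closed the gripper and pushed the peg round with the fingertips. It went from its starting click at 81° (world angle) to the fourth click at −39°. I took the last click in 1–2° steps until it snapped over, and the highest force I read was about 4 N.
- **Lever:** I then pushed the ball over until the force rose to about 8.5 N and the lever stopped moving. That is well under the 35 N limit.
- **Last checks:** The two cameras put the ball within about 5 mm of where it should be at 1.0 rad. For the peg, the side camera read −46° and the top camera −36.5°. They disagree by about 9°, but both are within 7° of the −39.2° expected for click 4, as they were before I pushed the lever.
- **Other objects:** The loose things looked undisturbed in the last pictures, though I did not measure their positions again.

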